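# Park the uneven tube drum heavy side down

### The job

The closed drum of the tube rotator has been loaded unevenly, and its stiff axle leaves it wherever it is turned. Take the crank handle and turn the drum at least half way round to feel which side is heavy, then bring the heavy side straight down and finish still gripping the handle, holding the drum still there. Leave the rack, bottle and beaker where they stand.

Things in the scene. Friction and masses are not known exactly. Their poses are not given: they have to be found in the camera images.
- stand: Fixed stand of the tube rotator: grey foot plate 180 x 160 x 16 mm and, behind the drum, a beige bearing post 75 mm wide, 200 mm high. Origin: on the bench, directly under the middle of the drum. Its -x axis points from the drum towards the crank side, z up. The drum's axle is level, along the stand's x axis, 150 mm above the bench
- axle (a point): Fixed point on the axle's line in front of the drum, 150 mm above the bench, 105 mm from the stand's origin towards the stand's -x: the centre of the circle of 50 mm radius that grip travels. Axes as the stand's
- grip (a point): Point to grip on the black crank handle, on its axis, 50 mm from the axle, 105 mm from the stand's origin towards -x. The handle is a round sleeve, 20 mm diameter, 80 mm long (52 to 132 mm from the origin), level, parallel to the axle; it revolves freely on its pin, so a grip need not turn with the crank. The point turns with the drum
- drum (a joint): Turning angle of the drum, no stops. At 0 the handle is straight above the axle; at angle a, grip is at x -105, y -50 sin(a), z 150 + 50 cos(a) mm in the stand's frame. Tells nothing of the load's direction. The axle drags with 0.16 N m either way: at the handle turning takes 3.2 N, plus up to 2.1 to 3.1 N while the load rises, less as much while it comes down, so the drum stays where left
- handle: The revolving black sleeve that is gripped (20 mm diameter, 80 mm long along its x). Origin: its middle, on its axis, 92 mm from the stand's origin towards -x. At rest the axle's drag may push or pull on it with any force up to 3.2 N, so the load is best felt while turning slowly one way, or just after creeping to a stop, and not after an overshoot
- rack: White tube rack 70 x 110 x 40 mm with some capped tubes, 64 mm high in all, standing about 0.2 m behind the drum (the stand's +x). Origin: middle of its underside. Leave alone
- reagent: Amber bottle, 64 mm diameter, 120 mm high, standing behind the drum, about 0.15 m to the stand's +y. Origin: middle of its underside. Leave alone
- beaker: Clear beaker, 66 mm diameter, 80 mm high, standing beside the bearing post, about 0.14 m to the stand's -y. Origin: middle of its underside. Leave alone
- hub (a point): Middle of the closed beige drum (130 mm across, 60 mm long), turning with it. A heavy load is shut inside, unseen: 270 to 390 g, its middle 40 mm from the axle, in any direction round it; all else is balanced. On its -x face a flat steel crank (a small round counterweight on its other end) carries the handle, 50 mm from the axle

How it is judged (in metres and radians):
On the way:
1. the drum has been turned about half way round from where it stood (the handle has come at least 90 mm from its starting point, on its circle of 100 mm) (distance of grip from where it was at the start of the episode above 0.09 m).
At the end, for the whole second after the job is handed in: The heavy load inside the drum is below the axle, within 20 degrees of straight down; the fingers still grip the crank handle (contact force over 3 N) and the drum is at rest (under 0.1 rad/s) (z of load_c0 in the frame of stand below 0.15 m and y of load_c0 in the frame of stand between -0.0137 and 0.0137 m and contact force between the fingers and handle above 3 N and velocity of joint drum between -0.1 and 0.1 rad/s); the arm keeps its last pose, push and grip.
It fails at once if the rack is shifted by more than 20 mm (distance of rack from where it was at the start of the episode above 0.02 m).
It fails at once if the bottle is shifted by more than 20 mm (distance of reagent from where it was at the start of the episode above 0.02 m).
It fails at once if the beaker is shifted by more than 20 mm (distance of beaker from where it was at the start of the episode above 0.02 m).
It also fails if it takes over 64 s, if anything falls off the work surface, if the arm or the gripper's body presses on something with over 40 N, if the wrist force passes 120 N, or if a joint passes its speed limit or range.

### The arm

A 6-joint arm with a two-finger parallel gripper is mounted at the origin on the work surface. World frame = base frame: x ahead of the robot, y to its left, z up, the work surface at z = 0. Lengths are in m, angles in degrees, forces in N, time in s.
With the tool pointing down it reaches from about 0.3 to 0.75 m from the base axis. Payload 8.5 kg.
Tool frame: the origin (TCP) lies midway between the tips of the shut fingers; the grasp point (between the pads) lies 19 mm behind it; z points along the fingers, y is the direction in which the jaws open and shut (so a half turn about z gives the same grasp; the last joint's range is limited). The gripper opens to 85 mm and grips with 20 to 120 N. Pads are 22 mm wide; open, the fingers measure 114 mm over their backs; the gripper's body (76 mm by 85 mm) begins 54 mm behind the grasp point. The pads swing forward as they close: fully open they stand 13 mm farther back than shut.
Start: joints at [-85.331, 21.807, 74.336, -0, 83.858, -12.336], TCP at [0.161, -0.526, 0.231] pointing down, gripper open.
Joint ranges: [-178.18, 178.18], [-50.72, 133.34], [12.68, 142.11], [-81.47, 261.47], [9.98, 163.14], [-165.26, 165.26]. Speed limits (degrees/s): [136.94, 136.94, 180, 180, 180, 180].

### API

Orientations are given as a 3x3 rotation matrix whose columns are the frame's x, y, z axes.
In Python, from rig import env gives the robot as it stands.
- The arm moves only by the shell command python3 -m inch 'ROWS' [FORCE]. ROWS is text: rows parted by semicolons, each of 5 numbers parted by spaces: the finger opening in mm, from 0 to 85.4, then the shift along the tool's x, y, z in mm, then the turn about the tool's z in degrees. In form: jaw dx dy dz turn; .... A call has 1 to 10 rows; each row is the pose to reach, as a shift and turn from the pose commanded when the call began, along the tool's axes at that moment; what a row does not reach only later rows make up. A row lasts 1/8 s, in which the tool goes at most 62.5 mm and 10.7 degrees, less where a joint would pass 70% of its speed; a pose out of reach is approached as far as the arm can. A call with a gripper value outside its range is refused whole. The fingers move at their own pace and stop on an object; FORCE is the grip in N (left out, the last holds). Time passes only in rows, so rows that repeat a pose let the fingers close. It gives the time, the measured TCP pose, the force and the opening at its end, in the units of the state.
- env.observe(): the state, without advancing time (a new reading comes with each control period).
- env.get_image(name): name is "scene" or "top" or "wrist"; returns a dict with "color" (480x640x3 uint8, blue, green, red), "range_z" (480x640 float32, m along the optical axis (not along the pixel's ray), 0 where there is no reading), "fov_y" (degrees; the focal length in pixels is half the picture's height over the tangent of half this angle, whatever the lens; pixels are square), "cx", "cy" (the principal point, pixels), "R" (3x3) and "t" (3): a world point X has camera coordinates R X + t. Camera axes: x right, y down, z forward; pixel columns grow to the right and rows downward; lengths in m; the calibration is good to about 2 mm. The wrist camera is an equidistant fisheye: a pixel r from the principal point sees the ray r / f radians off the axis. A picture is of the moment at which its call begins.
- env.close_job(): hands the job in, once; it reports no verdict.
The state is a dict: "time_s": time; "q": joint angles; "qvel": joint speeds; "joint_efforts": joint torques, N m; "position": TCP position; "tool_rot": TCP orientation; "ft_force": force on the tool from outside, world axes, zero at the start; "wrist_torque": the same for the moment, N m; "grip_width": finger opening in m.
Only numpy, scipy, OpenCV 4.12 (cv2) and the standard library are available. Lean on these libraries where they do the work, as an engineer would, in place of code of your own. Each camera call takes 0.05 s, during which the arm holds its last target.

## Working session

There is one attempt and no reset: what is moved stays moved. The work goes in short steps, Python scripts to look and compute and a shell command to move; the robot and the scene stay as the last step left them, time stands still between calls to the robot, and variables do not carry over. Pictures are saved under pics/ and viewed, and the job is handed in when it is done.

```bash
mkdir -p pics; ls
python3 - <<'E'
from rig import env
import cv2
s=env.observe(); print(s)
for n in ["scene","top","wrist"]:
    d=env.get_image(n); cv2.imwrite(f"pics/{n}0.png",d["color"]); print(n,d["fov_y"],d["cx"],d["cy"],d["R"],d["t"])
E
```

```text
pics
{'time_s': 0.0, 'q': array([-8.53307229e+01,  2.18428227e+01,  7.43823538e+01, -6.16820577e-04,
        8.38599411e+01, -1.23370488e+01]), 'qvel': array([ 0.06683787,  0.03916594, -0.04878463,  0.00686387,  0.10894161,
       -0.09428199]), 'joint_efforts': array([ 8.28931752e-05, -4.48464847e+01, -2.31276852e+01, -2.26916304e-04,
        4.82407340e-03,  1.65122930e-05]), 'position': array([ 0.16082245, -0.52566733,  0.23070874]), 'tool_rot': array([[ 9.56272151e-01,  2.92478299e-01, -1.31600712e-04],
       [ 2.92478168e-01, -9.56271056e-01,  1.47978031e-03],
       [ 3.06957677e-04, -1.45356304e-03, -9.99998896e-01]]), 'ft_force': array([ 0.24262175, -0.12824302, -0.49471065]), 'wrist_torque': array([ 0.04987576,  0.0217757 , -0.00811989]), 'grip_width': 0.08524001800126102}
scene 47.882789354653305 322.3083341495428 233.9352229025538 [[ 0.38871005  0.9213529  -0.00365052]
 [ 0.59430959 -0.25375729 -0.76315355]
 [-0.70406009  0.29447591 -0.64620688]] [-0.31189523 -0.17769607  1.4200272 ]
top 46.34568757557895 327.8029302722993 232.96783026636885 [[-0.00979295 -0.99994025  0.00485705]
 [-0.99262767  0.00913428 -0.12085891]
 [ 0.12080733 -0.0060048  -0.99265781]] [0.14022176 0.5586674  0.98334529]
wrist 65.70646984690485 323.7817783605915 239.14855280207303 [[ 2.92130535e-01 -9.56378095e-01 -8.30540703e-04]
 [-9.07296459e-01 -2.77412721e-01  3.15998921e-01]
 [-3.02444849e-01 -9.15593873e-02 -9.48759185e-01]] [-0.54941564 -0.04207621  0.37904437]
```

View pics/scene0.png

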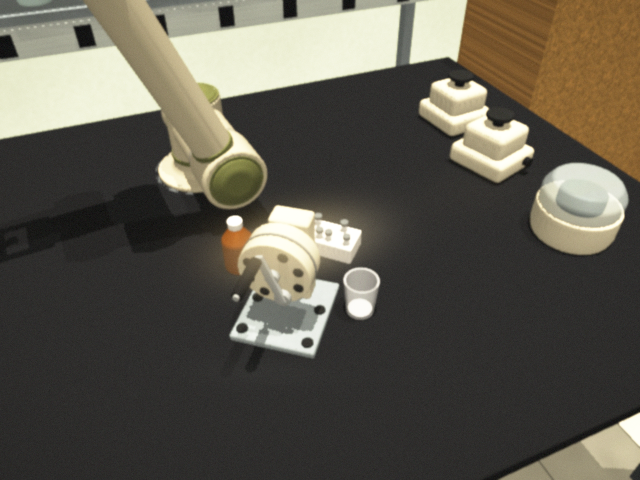

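View pics/top0.png

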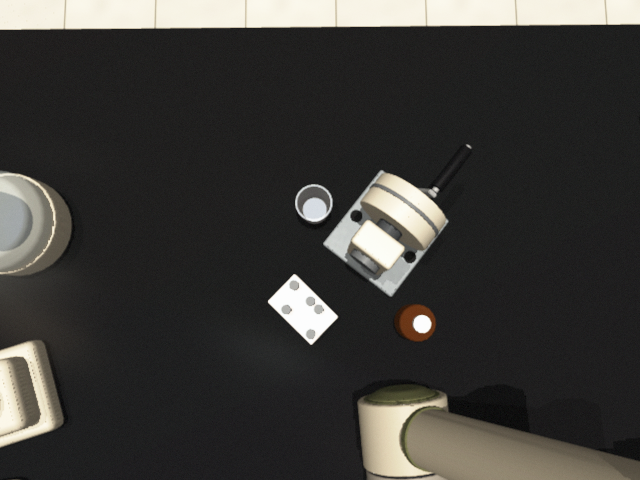

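View pics/wrist0.png

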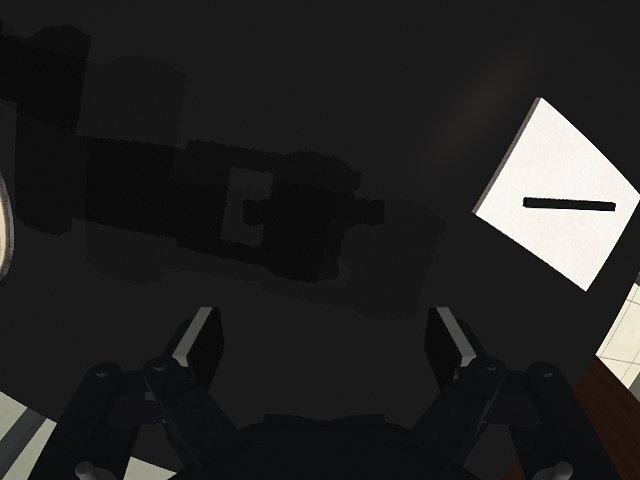

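The scene view shows the drum at (280,265) with the crank from about (283,298) to the black handle at (250,272). In the top view, the foot plate's corners are near (380,170), (447,222), (391,295) and (325,243), and the handle runs from (432,190) to (469,147). The crank side faces away from the robot, so next I measure the stand and the handle.

```bash
cat > h.py <<'E'
import numpy as np, cv2
def f(d): return 240/np.tan(np.radians(d["fov_y"]/2))
def cloud(d):
    F=f(d); v,u=np.mgrid[0:480,0:640]; z=d["range_z"]
    c=np.stack([(u-d["cx"])/F*z,(v-d["cy"])/F*z,z],-1)
    return (c-d["t"])@d["R"]
def ray(d,uv,h):
    F=f(d); r=np.array([(uv[0]-d["cx"])/F,(uv[1]-d["cy"])/F,1])@d["R"]; o=-d["t"]@d["R"]
    return o+r*(h-o[2])/r[2]
E
python3 - <<'E'
from rig import env
from h import *
d=env.get_image("top"); P=cloud(d)
for uv in [(380,170),(447,222),(391,295),(325,243)]: print("corner",uv,ray(d,uv,.016).round(4))
roi=np.zeros((480,640),bool); roi[130:310,310:490]=1
z=P[...,2]; g=d["color"].max(2)
pl=roi&(abs(z-.016)<.004)&(g>90); pts=P[pl]; print(pl.sum())
r=cv2.minAreaRect(pts[:,:2].astype(np.float32)*1000); print("plate rect",r, cv2.boxPoints(r))
hd=roi&(z>.08)&(g<60); hd[:, :425]=0; hd[200:]=0
p=P[hd]; print(hd.sum(),p.min(0),p.max(0)); 
q=p[:,:2]; m=q.mean(0); w=np.linalg.svd(q-m)[2][0]; s=(q-m)@w; print("handle axis",m,w,np.degrees(np.arctan2(w[1],w[0])),s.min(),s.max(),np.median(p[:,2]),np.percentile(p[:,2],[5,50,95]))
dr=roi&(z>.17)&(g>120); p=P[dr]; r=cv2.minAreaRect(p[:,:2].astype(np.float32)*1000);print("drum",r,p[:,2].max())
po=roi&(abs(z-.2)<.006)&(g>120); p=P[po]; print("z~.2", cv2.minAreaRect(p[:,:2].astype(np.float32)*1000))
E
```

```text
corner (380, 170) [0.6799 0.036  0.016 ]
corner (447, 222) [ 0.5805 -0.0861  0.016 ]
corner (391, 295) [0.4472 0.0208 0.016 ]
corner (325, 243) [0.5436 0.1401 0.016 ]
2168
plate rect ((547.5297241210938, 73.5755615234375), (209.8129119873047, 261.9763488769531), 51.5662956237793) [[379.71228  72.82279]
 [584.92566 -90.02398]
 [715.34717  74.32833]
 [510.1338  237.17511]]
687 [ 0.43712659 -0.08758235  0.19480363] [0.67641962 0.14101516 1.04296425]
handle axis [ 0.63265642 -0.04803099] [ 0.72969995 -0.68376749] -43.13875439638353 -0.2719417202811978 0.05050500575820034 0.20480356921455056 [0.19848947 0.20480357 0.2084009 ]
drum ((554.247802734375, 25.548690795898438), (132.4522705078125, 301.09130859375), 69.1526870727539) 1.0429642503313474
z~.2 ((595.3117065429688, 3.3094711303710938), (99.32716369628906, 229.8145294189453), 52.439674377441406)
```

Run:
```python
from rig import env
from h import *
d=env.get_image("top"); P=cloud(d); z=P[...,2]; ok=(d["range_z"]>0)&(z<.26)
roi=np.zeros((480,640),bool); roi[130:310,310:490]=1; roi&=ok; g=d["color"].max(2)
cv2.imwrite("pics/topz.png",cv2.resize(d["color"][130:310,310:490],None,fx=3.3,fy=3.3,interpolation=cv2.INTER_CUBIC))
def comp(m):
    n,l,s,_=cv2.connectedComponentsWithStats(m.astype(np.uint8)); return l==1+s[1:,4].argmax()
hd=comp(roi&(z>.15)&(g<60)&(np.arange(640)>428)&(np.arange(480)[:,None]<200))
p=P[hd]; q=p[:,:2].astype(np.float64); m=np.median(q,0); w=cv2.fitLine(q.astype(np.float32),cv2.DIST_HUBER,0,1e-4,1e-4).ravel(); a=w[:2]*np.sign(w[0]); s=(q-w[2:])@a
print("handle",w,np.degrees(np.arctan2(a[1],a[0])),w[2:]+a*s.min(),w[2:]+a*s.max(),np.percentile(p[:,2],[5,50,90,98]), np.percentile((q-w[2:])@[-a[1],a[0]],[1,99]))
pl=comp(roi&(abs(z-.016)<.006)&(g>80)); 
pts=P[pl][:,:2].astype(np.float32)*1000; hull=cv2.convexHull(pts); r=cv2.minAreaRect(hull); print("plate",pl.sum(),r,cv2.boxPoints(r).round(0).tolist())
dr=comp(roi&(z>.15)&(g>120)); p=P[dr]; print(dr.sum(),np.percentile(p[:,2],[50,95,99]))
hi=dr&(z>.207); r=cv2.minAreaRect(P[hi][:,:2].astype(np.float32)*1000); print("drumtop",r,cv2.boxPoints(r).round(0).tolist(),P[hi].mean(0))
```

```text
handle [ 0.78218055 -0.6230519   0.6392035  -0.0543442 ] -38.53934 [ 0.60740859 -0.02901774] [ 0.67158096 -0.08013472] [0.19855238 0.20455472 0.20737235 0.20885116] [-0.00994571  0.00948304]
plate 2389 ((563.99755859375, 28.088119506835938), (159.14404296875, 180.1385955810547), 51.64582824707031) [[444.0, 22.0], [585.0, -90.0], [684.0, 35.0], [543.0, 146.0]]
3016 [0.20765177 0.21575763 0.21712217]
drumtop ((579.7730712890625, 16.39881134033203), (74.17493438720703, 60.46123504638672), 52.170780181884766) [[533.0, 6.0], [581.0, -31.0], [626.0, 27.0], [579.0, 64.0]] [0.5788035  0.01659188 0.21244143]
```

View pics/topz.png

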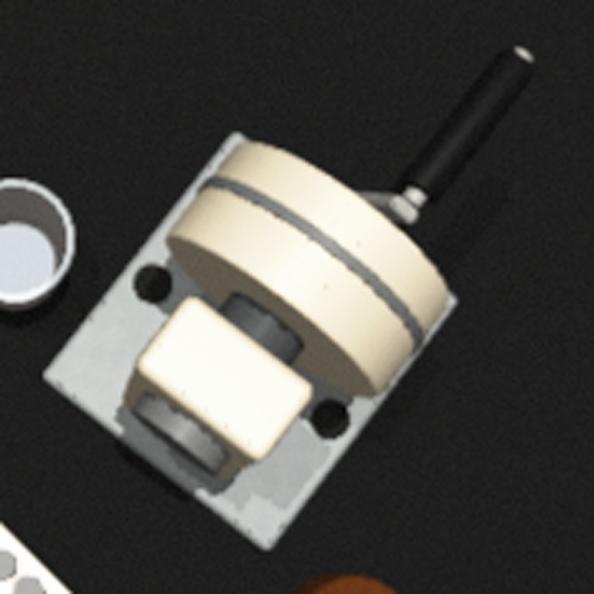

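The measurements agree with each other:
- **Drum:** its top centre is at (0.580, 0.016), with the -x axis pointing at -38.5°.
- **Handle:** the sleeve's middle is 92 mm out, y is +18 mm and its top is at 0.207, which puts the drum angle near -21°.

Next I compute the approach.

```bash
cat >> h.py <<'E'
th=np.radians(-38.5); A=np.array([np.cos(th),np.sin(th),0]); SX=-A; SY=np.cross([0,0,1],SX)
C=np.array([.6395,-.0546,0])-.092*A-.0179*SY+.105*A+np.array([0,0,.150])
def grip(a): a=np.radians(a); return C-.05*np.sin(a)*SY+np.array([0,0,.05*np.cos(a)])
def ang(p): v=p-C; return np.degrees(np.arctan2(-v@SY,v[2])), np.hypot(v@SY,v[2])*1000, (v@A)*1000
E
python3 - <<'E'
from rig import env
from h import *
s=env.observe(); R=s["tool_rot"]; p=s["position"]
print(C,SY,grip(-21))
t=grip(-21)+[0,0,.11]
print("shift",(R.T@(t-p)*1000).round(1), "turn", -(np.degrees(th)-np.degrees(np.arctan2(R[1,0],R[0,0]))))
E
```

```text
[ 0.66081692 -0.048684    0.15      ] [-0.62251464 -0.78260816  0.        ] [ 0.64966245 -0.06270709  0.19667902]
shift [ 602.9 -299.9  -75.3] turn 55.50729271713894
```

```bash
python3 -m inch '85 0 0 -40 0; 85 40 -20 -75 8; 85 85 -42 -75 16; 85 130 -65 -75 24; 85 175 -87 -75 32; 85 220 -110 -75 40; 85 265 -132 -75 48; 85 310 -154 -75 55.5; 85 355 -177 -75 55.5; 85 400 -199 -75 55.5' 40
python3 - <<'E'
from rig import env
from h import *
s=env.observe(); R=s["tool_rot"]; p=s["position"]
t=grip(-21)+[0,0,.11]
print(s["q"].round(1),"shift",(R.T@(t-p)*1000).round(1), "turn", -(np.degrees(th)-np.degrees(np.arctan2(R[1,0],R[0,0]))))
E
```

```text
time_s: 1.5
position: [0.4862, -0.2173, 0.3063]
tool_rot: [[0.783, -0.622, 0.0], [-0.622, -0.783, -0.0], [0.0, 0.0, -1.0]]
ft_force: [-0.4, -1.0, -0.2]
grip_width: 0.0851
[-36.8  17.6  68.4  -0.   94.   91.7] shift [  31.7 -222.7   -0.4] turn 0.0061844034148066385
```

```bash
python3 -m inch '85 6 -45 0 0; 85 13 -90 0 0; 85 19 -135 0 0; 85 26 -180 0 0; 85 32 -215 0 0; 85 32 -223 0 0; 85 32 -223 0 0'
python3 - <<'E'
from rig import env
from h import *
s=env.observe(); R=s["tool_rot"]; p=s["position"]
t=grip(-21)-[0,0,.019]
print(s["q"].round(1),"shift",(R.T@(t-p)*1000).round(1))
d=env.get_image("wrist"); cv2.imwrite("pics/w1.png",d["color"])
E
```

```text
time_s: 2.38
position: [0.6488, -0.0641, 0.306]
tool_rot: [[0.783, -0.622, -0.001], [-0.622, -0.783, -0.0], [-0.0, 0.0, -1.0]]
ft_force: [-0.3, -0.0, -0.6]
grip_width: 0.0852
[-16.   31.   46.8  -0.  102.2 112.5] shift [ -0.2  -1.7 128.4]
```

View pics/w1.png

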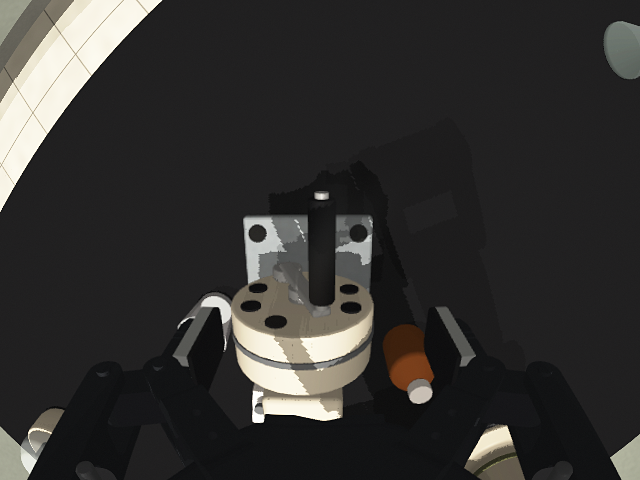

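The wrist view shows the handle at columns 308–335, centred between the fingers (mean about 326) and aligned with the tool. Going down.

```bash
python3 -m inch '85 0 -1 40 0; 85 0 -1.5 80 0; 85 0 -1.5 110 0; 85 0 -1.5 125 0; 85 0 -1.5 128 0; 85 0 -1.5 128 0'
python3 - <<'E'
from rig import env
from h import *
s=env.observe(); R=s["tool_rot"]; p=s["position"]
print("shift",(R.T@(grip(-21)-[0,0,.019]-p)*1000).round(1))
d=env.get_image("wrist"); cv2.imwrite("pics/w2.png",d["color"])
E
```

```text
time_s: 3.18
position: [0.6502, -0.0632, 0.1796]
tool_rot: [[0.782, -0.623, 0.002], [-0.623, -0.782, -0.001], [0.002, -0.001, -1.0]]
ft_force: [0.1, -0.3, 0.3]
grip_width: 0.0849
shift [-0.8 -0.   1.9]
```

View pics/w2.png

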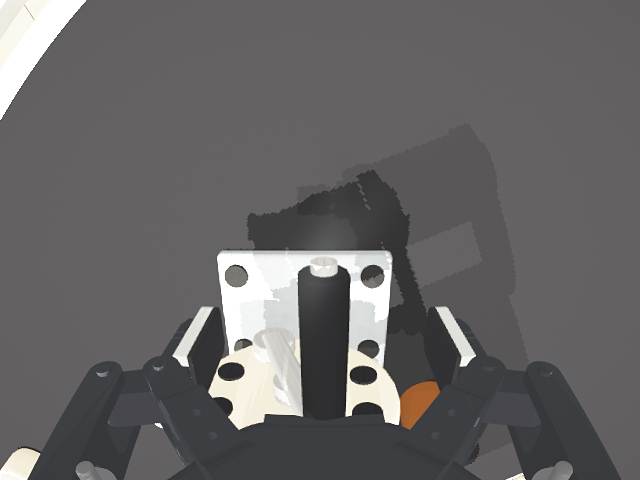

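The handle, at columns 300–349, sits between the pads. Closing.

```bash
python3 -m inch '40 0 0 1 0; 20 0 0 1 0; 10 0 0 1 0; 10 0 0 1 0; 10 0 0 1 0; 10 0 0 1 0; 10 0 0 1 0; 10 0 0 1 0' 40
python3 - <<'E'
from rig import env
from h import *
s=env.observe(); p=s["position"]+[0,0,.019]; f_=s["ft_force"]; print("ang",ang(p),"f A,SY,z",f_@A,f_@SY,f_[2])
E
```

```text
time_s: 4.22
position: [0.65, -0.0629, 0.1775]
tool_rot: [[0.783, -0.622, 0.0], [-0.622, -0.783, -0.0], [0.0, -0.0, -1.0]]
ft_force: [-0.8, 0.1, 3.4]
grip_width: 0.0187
ang (np.float64(-21.005426639778335), np.float64(49.80387301037645), np.float64(0.34827975473533523)) f A,SY,z -0.7065909484986093 0.4259453438598462 3.380833628889294
```

The handle is gripped with an 18.7 mm opening, and the angle reads -21° with a 49.8 mm radius, as it should. Now I compute the shift table for slow turning, in tool axes (tool y = stand y, tool z = down).

```bash
cat > log.py <<'E'
from rig import env
from h import *
import sys,json
s=env.observe(); p=s["position"]+[0,0,.019]; F=s["ft_force"]; a,r,x=ang(p); ar=np.radians(a)
t=-np.cos(ar)*SY+np.array([0,0,-np.sin(ar)]); n=-np.sin(ar)*SY+np.array([0,0,np.cos(ar)])
print("a %.1f r %.1f x %.1f | Ftan(push) %.2f Frad %.2f Fax %.2f t %.2f"%(a,r,x,-F@t,F@n,F@A,s["time_s"]))
open("log.txt","a").write(json.dumps([a,-F@t,F@n,F@SY,F[2],s["time_s"]])+"\n")
E
python3 - <<'E'
import numpy as np
pt=lambda a:np.array([-50*np.sin(np.radians(a)),-50*np.cos(np.radians(a))])
for a in range(-21,339,15):
    print(a,"; ".join("10 0 %.1f %.1f 0"%tuple(pt(a+d)-pt(a)) for d in (3,6,9,12,15)))
E
python3 log.py
```

```text
-21 10 0 -2.5 -0.9 0; 10 0 -5.0 -1.6 0; 10 0 -7.5 -2.2 0; 10 0 -10.1 -2.7 0; 10 0 -12.7 -3.0 0
-6 10 0 -2.6 -0.2 0; 10 0 -5.2 -0.3 0; 10 0 -7.8 -0.2 0; 10 0 -10.5 0.0 0; 10 0 -13.0 0.3 0
9 10 0 -2.6 0.5 0; 10 0 -5.1 1.1 0; 10 0 -7.6 1.8 0; 10 0 -10.1 2.7 0; 10 0 -12.5 3.7 0
24 10 0 -2.4 1.1 0; 10 0 -4.7 2.4 0; 10 0 -6.9 3.7 0; 10 0 -9.1 5.2 0; 10 0 -11.1 6.8 0
39 10 0 -2.0 1.7 0; 10 0 -3.9 3.5 0; 10 0 -5.7 5.4 0; 10 0 -7.4 7.4 0; 10 0 -9.0 9.5 0
54 10 0 -1.5 2.2 0; 10 0 -2.9 4.4 0; 10 0 -4.1 6.7 0; 10 0 -5.2 9.1 0; 10 0 -6.2 11.5 0
69 10 0 -0.9 2.5 0; 10 0 -1.6 5.0 0; 10 0 -2.2 7.5 0; 10 0 -2.7 10.1 0; 10 0 -3.0 12.7 0
84 10 0 -0.2 2.6 0; 10 0 -0.3 5.2 0; 10 0 -0.2 7.8 0; 10 0 0.0 10.5 0; 10 0 0.3 13.0 0
99 10 0 0.5 2.6 0; 10 0 1.1 5.1 0; 10 0 1.8 7.6 0; 10 0 2.7 10.1 0; 10 0 3.7 12.5 0
114 10 0 1.1 2.4 0; 10 0 2.4 4.7 0; 10 0 3.7 6.9 0; 10 0 5.2 9.1 0; 10 0 6.8 11.1 0
129 10 0 1.7 2.0 0; 10 0 3.5 3.9 0; 10 0 5.4 5.7 0; 10 0 7.4 7.4 0; 10 0 9.5 9.0 0
144 10 0 2.2 1.5 0; 10 0 4.4 2.9 0; 10 0 6.7 4.1 0; 10 0 9.1 5.2 0; 10 0 11.5 6.2 0
159 10 0 2.5 0.9 0; 10 0 5.0 1.6 0; 10 0 7.5 2.2 0;
[... 399 characters left out ...]
 -2.2 0; 10 0 2.9 -4.4 0; 10 0 4.1 -6.7 0; 10 0 5.2 -9.1 0; 10 0 6.2 -11.5 0
249 10 0 0.9 -2.5 0; 10 0 1.6 -5.0 0; 10 0 2.2 -7.5 0; 10 0 2.7 -10.1 0; 10 0 3.0 -12.7 0
264 10 0 0.2 -2.6 0; 10 0 0.3 -5.2 0; 10 0 0.2 -7.8 0; 10 0 0.0 -10.5 0; 10 0 -0.3 -13.0 0
279 10 0 -0.5 -2.6 0; 10 0 -1.1 -5.1 0; 10 0 -1.8 -7.6 0; 10 0 -2.7 -10.1 0; 10 0 -3.7 -12.5 0
294 10 0 -1.1 -2.4 0; 10 0 -2.4 -4.7 0; 10 0 -3.7 -6.9 0; 10 0 -5.2 -9.1 0; 10 0 -6.8 -11.1 0
309 10 0 -1.7 -2.0 0; 10 0 -3.5 -3.9 0; 10 0 -5.4 -5.7 0; 10 0 -7.4 -7.4 0; 10 0 -9.5 -9.0 0
324 10 0 -2.2 -1.5 0; 10 0 -4.4 -2.9 0; 10 0 -6.7 -4.1 0; 10 0 -9.1 -5.2 0; 10 0 -11.5 -6.2 0
a -21.0 r 49.8 x 0.3 | Ftan(push) -0.81 Frad 3.31 Fax -0.71 t 4.22
```

```bash
python3 -m inch '10 0 -2.5 -0.9 0; 10 0 -5.0 -1.6 0; 10 0 -7.5 -2.2 0; 10 0 -10.1 -2.7 0; 10 0 -12.7 -3.0 0'; python3 log.py
```

```text
time_s: 4.85
position: [0.658, -0.0528, 0.1806]
tool_rot: [[0.783, -0.622, 0.0], [-0.622, -0.783, -0.0], [0.0, -0.0, -1.0]]
ft_force: [-1.8, -0.3, 4.6]
grip_width: 0.0189
a -5.7 r 49.9 x 0.4 | Ftan(push) 0.84 Frad 4.67 Fax -1.23 t 4.85
```

```bash
python3 -m inch '10 0 -2.6 -0.2 0; 10 0 -5.2 -0.3 0; 10 0 -7.8 -0.2 0; 10 0 -10.5 0.0 0; 10 0 -13.0 0.3 0' >/dev/null; python3 log.py
python3 -m inch '10 0 -2.6 0.5 0; 10 0 -5.1 1.1 0; 10 0 -7.6 1.8 0; 10 0 -10.1 2.7 0; 10 0 -12.5 3.7 0'>/dev/null; python3 log.py
python3 -m inch '10 0 -2.4 1.1 0; 10 0 -4.7 2.4 0; 10 0 -6.9 3.7 0; 10 0 -9.1 5.2 0; 10 0 -11.1 6.8 0'>/dev/null; python3 log.py
```

```text
a 9.5 r 50.0 x 0.4 | Ftan(push) 2.38 Frad 5.07 Fax -1.58 t 5.47
a 24.6 r 50.2 x 0.4 | Ftan(push) 2.37 Frad 3.59 Fax -1.67 t 6.10
a 39.6 r 50.3 x 0.3 | Ftan(push) 4.05 Frad 3.75 Fax -1.35 t 6.72
```

Forces are small and the path follows the circle, so I continue.

```bash
python3 -m inch '10 0 -2.0 1.7 0; 10 0 -3.9 3.5 0; 10 0 -5.7 5.4 0; 10 0 -7.4 7.4 0; 10 0 -9.0 9.5 0' >/dev/null; python3 log.py
python3 -m inch '10 0 -1.5 2.2 0; 10 0 -2.9 4.4 0; 10 0 -4.1 6.7 0; 10 0 -5.2 9.1 0; 10 0 -6.2 11.5 0' >/dev/null; python3 log.py
python3 -m inch '10 0 -0.9 2.5 0; 10 0 -1.6 5.0 0; 10 0 -2.2 7.5 0; 10 0 -2.7 10.1 0; 10 0 -3.0 12.7 0' >/dev/null; python3 log.py
python3 -m inch '10 0 -0.2 2.6 0; 10 0 -0.3 5.2 0; 10 0 -0.2 7.8 0; 10 0 0.0 10.5 0; 10 0 0.3 13.0 0' >/dev/null; python3 log.py
```

```text
a 54.5 r 50.4 x 0.4 | Ftan(push) 3.60 Frad 3.13 Fax -0.43 t 7.35
a 69.4 r 50.5 x 0.3 | Ftan(push) 4.96 Frad 2.37 Fax -0.25 t 7.97
a 84.2 r 50.5 x 0.3 | Ftan(push) 5.16 Frad 0.56 Fax -0.91 t 8.60
a 99.0 r 50.6 x 0.3 | Ftan(push) 5.54 Frad -0.90 Fax -1.15 t 9.22
```

Run:
```python
from rig import env
import cv2
cv2.imwrite("pics/s2.png",env.get_image("scene")["color"])
```

```text
(no output)
```

View pics/s2.png

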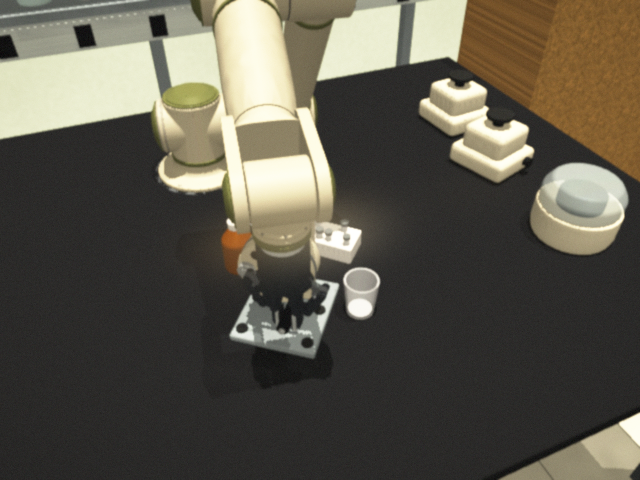

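The scene view shows the gripper on the handle at about (285,300), with the wrist well above the drum and the beaker (360,293) and bottle (237,245) untouched. I continue.

```bash
python3 -m inch '10 0 0.5 2.6 0; 10 0 1.1 5.1 0; 10 0 1.8 7.6 0; 10 0 2.7 10.1 0; 10 0 3.7 12.5 0' >/dev/null; python3 log.py
python3 -m inch '10 0 1.1 2.4 0; 10 0 2.4 4.7 0; 10 0 3.7 6.9 0; 10 0 5.2 9.1 0; 10 0 6.8 11.1 0' >/dev/null; python3 log.py
python3 -m inch '10 0 1.7 2.0 0; 10 0 3.5 3.9 0; 10 0 5.4 5.7 0; 10 0 7.4 7.4 0; 10 0 9.5 9.0 0' >/dev/null; python3 log.py
python3 -m inch '10 0 2.2 1.5 0; 10 0 4.4 2.9 0; 10 0 6.7 4.1 0; 10 0 9.1 5.2 0; 10 0 11.5 6.2 0' >/dev/null; python3 log.py
python3 -m inch '10 0 2.5 0.9 0; 10 0 5.0 1.6 0; 10 0 7.5 2.2 0; 10 0 10.1 2.7 0; 10 0 12.7 3.0 0' >/dev/null; python3 log.py
python3 -m inch '10 0 2.6 0.2 0; 10 0 5.2 0.3 0; 10 0 7.8 0.2 0; 10 0 10.5 0.0 0; 10 0 13.0 -0.3 0' >/dev/null; python3 log.py
```

```text
a 113.7 r 50.5 x 0.4 | Ftan(push) 5.96 Frad -1.94 Fax -1.17 t 9.90
a 128.4 r 50.4 x 0.4 | Ftan(push) 5.15 Frad -3.95 Fax -1.55 t 10.53
a 143.0 r 50.4 x 0.4 | Ftan(push) 6.52 Frad -3.31 Fax -1.21 t 11.15
a 157.8 r 50.3 x 0.4 | Ftan(push) 5.51 Frad -4.85 Fax -1.84 t 11.78
a 172.8 r 50.1 x 0.4 | Ftan(push) 5.33 Frad -4.93 Fax -0.06 t 12.40
a -171.5 r 50.0 x 0.3 | Ftan(push) 3.77 Frad -7.01 Fax -0.52 t 13.03
```

```bash
python3 -m inch '10 0 2.6 -0.5 0; 10 0 5.1 -1.1 0; 10 0 7.6 -1.8 0; 10 0 10.1 -2.7 0; 10 0 12.5 -3.7 0' >/dev/null; python3 log.py
python3 -m inch '10 0 2.4 -1.1 0; 10 0 4.7 -2.4 0; 10 0 6.9 -3.7 0; 10 0 9.1 -5.2 0; 10 0 11.1 -6.8 0' >/dev/null; python3 log.py
python3 -m inch '10 0 2.0 -1.7 0; 10 0 3.9 -3.5 0; 10 0 5.7 -5.4 0; 10 0 7.4 -7.4 0; 10 0 9.0 -9.5 0' >/dev/null; python3 log.py
python3 -m inch '10 0 1.5 -2.2 0; 10 0 2.9 -4.4 0; 10 0 4.1 -6.7 0; 10 0 5.2 -9.1 0; 10 0 6.2 -11.5 0' >/dev/null; python3 log.py
python3 -m inch '10 0 0.9 -2.5 0; 10 0 1.6 -5.0 0; 10 0 2.2 -7.5 0; 10 0 2.7 -10.1 0; 10 0 3.0 -12.7 0' >/dev/null; python3 log.py
python3 -m inch '10 0 0.2 -2.6 0; 10 0 0.3 -5.2 0; 10 0 0.2 -7.8 0; 10 0 0.0 -10.5 0; 10 0 -0.3 -13.0 0' >/dev/null; python3 log.py
```

```text
a -156.7 r 49.9 x 0.3 | Ftan(push) 4.16 Frad -5.78 Fax -0.23 t 13.65
a -141.9 r 49.8 x 0.3 | Ftan(push) 3.07 Frad -5.85 Fax 1.01 t 14.28
a -126.9 r 49.7 x 0.3 | Ftan(push) 2.47 Frad -6.82 Fax 0.41 t 14.90
a -112.0 r 49.6 x 0.3 | Ftan(push) 2.44 Frad -5.50 Fax 1.93 t 15.53
a -97.1 r 49.6 x 0.3 | Ftan(push) 0.81 Frad -6.21 Fax 1.04 t 16.15
a -82.1 r 49.6 x 0.3 | Ftan(push) 0.45 Frad -4.26 Fax 1.35 t 16.77
```

```bash
cat > fit.py <<'E'
import json,numpy as np
L=np.array([json.loads(l) for l in open("log.txt")])[1:]
a=np.radians(L[:,0])
for n,sel in (("all",slice(None)),("skip2",slice(2,None))):
    for k in (1,2):
        M=np.c_[np.ones(len(a)),np.sin(a),np.cos(a)]; c,*_=np.linalg.lstsq(M[sel],L[sel,k],rcond=None)
        print(n,"tan" if k==1 else "rad",c.round(2),"amp",np.hypot(*c[1:]).round(2),"res",np.std(L[sel,k]-M[sel]@c).round(2))
        if k==1: print("  push=c0+amp*sin(a-a0), load down at a0=",np.degrees(np.arctan2(-c[2],c[1])))
E
python3 fit.py
```

```text
all tan [ 3.18  2.23 -1.65] amp 2.77 res 0.44
  push=c0+amp*sin(a-a0), load down at a0= 36.5105329821115
all rad [-1.52  2.29  4.95] amp 5.45 res 0.91
skip2 tan [ 3.19  2.21 -1.64] amp 2.76 res 0.43
  push=c0+amp*sin(a-a0), load down at a0= 36.52931019342468
skip2 rad [-1.87  2.47  4.35] amp 5.0 res 0.74
```

The fit is consistent: drag is 3.18 N (3.2 expected) and amplitude is 2.77 N (2.1–3.1 expected). The load is straight down with the drum at about 36.5°. I carry on forward to that angle, still taking readings.

```bash
python3 -m inch '10 0 -0.5 -2.6 0; 10 0 -1.1 -5.1 0; 10 0 -1.8 -7.6 0; 10 0 -2.7 -10.1 0; 10 0 -3.7 -12.5 0' >/dev/null; python3 log.py
python3 -m inch '10 0 -1.1 -2.4 0; 10 0 -2.4 -4.7 0; 10 0 -3.7 -6.9 0; 10 0 -5.2 -9.1 0; 10 0 -6.8 -11.1 0' >/dev/null; python3 log.py
python3 -m inch '10 0 -1.7 -2.0 0; 10 0 -3.5 -3.9 0; 10 0 -5.4 -5.7 0; 10 0 -7.4 -7.4 0; 10 0 -9.5 -9.0 0' >/dev/null; python3 log.py
python3 -m inch '10 0 -2.2 -1.5 0; 10 0 -4.4 -2.9 0; 10 0 -6.7 -4.1 0; 10 0 -9.1 -5.2 0; 10 0 -11.5 -6.2 0' >/dev/null; python3 log.py
python3 -m inch '10 0 -2.5 -0.9 0; 10 0 -5.0 -1.6 0; 10 0 -7.5 -2.2 0; 10 0 -10.1 -2.7 0; 10 0 -12.7 -3.0 0' >/dev/null; python3 log.py
python3 -m inch '10 0 -2.6 -0.2 0; 10 0 -5.2 -0.3 0; 10 0 -7.8 -0.2 0; 10 0 -10.5 0.0 0; 10 0 -13.0 0.3 0' >/dev/null; python3 log.py
python3 -m inch '10 0 -2.6 0.5 0; 10 0 -5.1 1.1 0; 10 0 -7.6 1.8 0; 10 0 -10.1 2.7 0; 10 0 -12.5 3.7 0'>/dev/null; python3 log.py
python3 fit.py
```

```text
a -66.6 r 49.7 x 0.3 | Ftan(push) -0.01 Frad -6.05 Fax 2.01 t 17.40
a -51.3 r 49.8 x 0.3 | Ftan(push) 1.29 Frad -4.87 Fax 2.01 t 18.02
a -36.2 r 49.8 x 0.3 | Ftan(push) 1.18 Frad -4.86 Fax 0.51 t 18.65
a -21.0 r 49.9 x 0.3 | Ftan(push) 0.75 Frad -0.89 Fax 0.91 t 19.27
a -5.7 r 49.9 x 0.4 | Ftan(push) 0.83 Frad 2.02 Fax -0.56 t 19.90
a 9.4 r 50.0 x 0.4 | Ftan(push) 2.06 Frad 5.22 Fax -0.25 t 20.52
a 24.5 r 50.2 x 0.4 | Ftan(push) 3.09 Frad 4.95 Fax -1.02 t 21.15
all tan [ 3.22  2.2  -1.6 ] amp 2.72 res 0.46
  push=c0+amp*sin(a-a0), load down at a0= 35.95500977627839
all rad [-2.1   3.41  4.26] amp 5.46 res 1.67
skip2 tan [ 3.22  2.19 -1.58] amp 2.7 res 0.46
  push=c0+amp*sin(a-a0), load down at a0= 35.818601246697234
skip2 rad [-2.3   3.43  3.87] amp 5.17 res 1.53
```

The refit over a full turn gives 36°. I creep the last 11.5° and hold there.

```bash
python3 -m inch '10 0 -2.4 1.1 0; 10 0 -4.7 2.4 0; 10 0 -6.9 3.7 0; 10 0 -8.3 4.7 0; 10 0 -8.7 5.0 0; 10 0 -8.7 5.0 0; 10 0 -8.7 5.0 0; 10 0 -8.7 5.0 0; 10 0 -8.7 5.0 0; 10 0 -8.7 5.0 0'; python3 log.py
python3 - <<'E'
from rig import env
from h import *
for n in ("scene","top","wrist"):
    cv2.imwrite(f"pics/{n}9.png",env.get_image(n)["color"])
E
```

```text
time_s: 22.4
position: [0.6795, -0.0257, 0.1716]
tool_rot: [[0.783, -0.622, 0.001], [-0.622, -0.783, 0.0], [0.001, -0.001, -1.0]]
ft_force: [0.3, 1.4, 5.9]
grip_width: 0.0185
a 36.1 r 50.2 x 0.4 | Ftan(push) 2.44 Frad 5.52 Fax -0.64 t 22.40
```

View pics/wrist9.png

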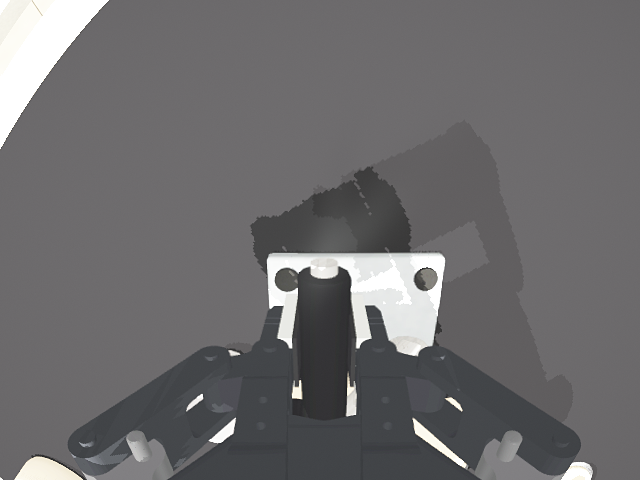

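View pics/scene9.png

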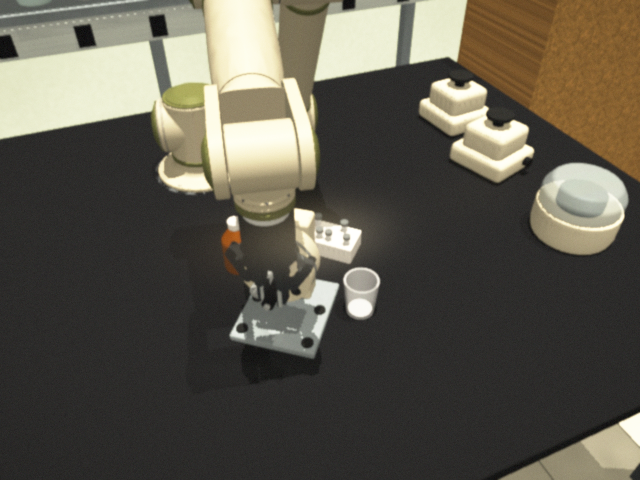

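The wrist view shows the handle (columns 298–352) clamped between the pads. In the scene view the beaker (360,293), bottle (235,245) and rack (335,238) stand where they did at the start. The arm is at rest at 36.1°, inside the window, so I hand in.

Run:
```python
from rig import env
s=env.observe(); print(s["qvel"].round(2),s["grip_width"],s["time_s"])
print(env.close_job())
```

```text
[ 0.07 -0.02  0.07 -0.1  -0.03  0.08] 0.018843663782666425 22.55
the job is handed in; nothing more can be done
None
```

I gripped the crank handle, turned the drum slowly once all the way round and a little further, and stopped at 36° with the heavy side down as best I could measure. The job is handed in at 22.6 s of the 64 s allowed, and no verdict was reported.

- **Where the load is:** A fit to the push force over the full turn gave a drag of 3.2 N and a load term of 2.7 N, both within the stated ranges. It puts the load straight down at a drum angle of about 36°. I estimate this is good to about 6°, against the 20° allowed.
- **Last checks:** The drum measured 36.1°, and the arm was at rest. The fingers were closed on the handle at 18.8 mm opening with 40 N set. By eye in the scene picture, the rack, bottle and beaker stood where they began.
- **Not checked or not matching:** I turned the drum one way only, so there is no reverse sweep to confirm the angle. The radial force of about 5 N, which I put down to a small error in the measured axle centre, followed its fit less well than the push force (residual about 1.6 N against 0.45 N).

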